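# Square a glued plinth and ready the heaviest weight tin

## Task

The walnut plinth has fresh glue in its crack: first push it on the white gluing board square and flush against both wooden fences, right into their corner. Then compare the three identical closed weight tins by hefting them one after another, find the heaviest by feel, and finish holding that one in the gripper, upright and still, over the middle of the plinth about a hand's breadth above it (do not set it down; I still have to lay the release paper), with the plinth still tight in its corner. Stand the two lighter tins back upright on the cork mat, drop none of them, and leave the fox, the toy engine, the glass dome and the vise alone.

Things in the scene. Friction and masses are not known exactly. Their poses are not given: they have to be found in the camera images.
- board: white gluing board, 220 x 220 mm, 15 mm thick, fixed flat on the bench. Two light wooden fences, 25 mm wide, rise 24 mm above it (to 39 mm over the bench): one along its +x edge, inner face at board x = +85 mm; one along its +y edge, inner face at board y = +85 mm; a 12 mm glue gap where they meet. Origin at the centre of the underside, z up
- fence_corner (a point): the point where the two fences' inner faces would meet, at the level of the board's top (15 mm above the bench); its x axis points through the +x fence, its y axis through the +y fence, like the board's
- plinth: loose dark walnut plinth, 0.17 to 0.29 kg: foot 80 (its x) x 110 (its y) x 16 mm high, on it a step 68 x 98 x 8 mm (24 mm in all), pale glue line on top. Lies flat on the board, 10 to 45 mm short of each fence, up to 0.25 rad off square; slides at a few newtons. Origin at the centre of its underside, z up; home it is 40 mm from the +x fence, 55 mm from the +y fence
- plinth_corner (a point): the bottom corner of the plinth (its +x +y corner) that belongs in the fence corner; axes like the plinth's
- mat: cork mat on the bench, 150 mm (x) by 400 mm (y), 4 mm thick, fixed; the tins stand on it in a row along its y, about 125 mm apart; origin at the centre of its underside
- tin_a: one of three outwardly identical closed metal tins with green lids, upright on the cork mat, straight sided, 56 mm across, 64 mm tall; origin at the centre of its underside, z up. Weighs 0.15 to 0.85 kg; the heaviest is at least 0.25 kg heavier than either other. Which one is heaviest changes from run to run; only the weight in the gripper tells
- tin_b: one of three outwardly identical closed metal tins with green lids, upright on the cork mat, straight sided, 56 mm across, 64 mm tall; origin at the centre of its underside, z up. Weighs 0.15 to 0.85 kg; the heaviest is at least 0.25 kg heavier than either other. Which one is heaviest changes from run to run; only the weight in the gripper tells
- tin_c: one of three outwardly identical closed metal tins with green lids, upright on the cork mat, straight sided, 56 mm across, 64 mm tall; origin at the centre of its underside, z up. Weighs 0.15 to 0.85 kg; the heaviest is at least 0.25 kg heavier than either other. Which one is heaviest changes from run to run; only the weight in the gripper tells
- fox: loose porcelain fox figurine, sitting, 70 mm across and 127 mm tall, origin at the centre of its underside; leave alone
- train: loose wooden toy train engine, 130 x 72 mm, 96 mm tall, origin under its centre at bench level; leave alone
- dome: loose amber glass dome on a dark turned base, 116 mm across, 146 mm tall, origin at the centre of its underside; leave alone
- vise: small cast iron bench vise bolted to the bench, 225 mm long (its x; jaws above the origin, handle at -x) and 100 mm wide, cork jaws gripping a chipped turned globe base 112 mm across; 149 mm tall with it; origin under its swivel base; keep clear
There are look-alikes about, which are no part of the job. What is shaped like the tin_b but black is not meant. Leave any black look-alike of the tin_c alone.

How it is judged:
On the way, in this order (a step that is already met when the one before it is completed fails the run):
1. the plinth lies flat, square and flush against both fences in their corner (x of plinth_corner in the frame of fence_corner between -0.0028 and 0.0028 m and y of plinth_corner in the frame of fence_corner between -0.0028 and 0.0028 m and angle between the x axis of plinth and the x axis of board, either way round below 0.03 rad and z of plinth in the frame of board below 0.018 m and angle between plinth's own z axis and vertical below 0.04 rad), for 0.2 s.
2. for comparison, at least one of the lighter tins is lifted 10 mm or more off the mat in the gripper while the heaviest stands there (((z of tin_a in the frame of mat above 0.014 m and contact force between tin_a and the fingers above 1 N and contact force between any of tin_b, tin_c and mat above 5.3 N) or (z of tin_b in the frame of mat above 0.014 m and contact force between tin_b and the fingers above 1 N and contact force between any of tin_a, tin_c and mat above 5.3 N) or (z of tin_c in the frame of mat above 0.014 m and contact force between tin_c and the fingers above 1 N and contact force between any of tin_a, tin_b and mat above 5.3 N))), for 0.2 s.
At the end, for the whole second after the job is handed in: The heaviest tin is in the fingers alone, upright (0.2 rad) and still, within 30 mm of the plinth's centre, 40 to 200 mm above its top; the plinth is untouched, gaps to both fences under 2.8 mm and within 0.03 rad of square; the two lighter tins (under 5.3 N each) stand upright and still on the mat (all of step 1 and contact force between each of the arm, the fingers, tin_a, tin_b, tin_c and plinth below 0.1 N and ((horizontal distance between tin_a and plinth below 0.03 m and z of tin_a in the frame of plinth between 0.064 and 0.224 m and angle between tin_a's own z axis and vertical below 0.2 rad and linear speed of tin_a below 0.03 m/s and contact force between tin_a and the fingers above 1 N and (z of tin_b in the frame of mat below 0.008 m and angle between tin_b's own z axis and vertical below 0.08 rad and linear speed of tin_b below 0.02 m/s and contact force between tin_b and mat between 0.5 and 5.3 N and x of tin_b in the frame of mat between -0.075 and 0.075 m and y of tin_b in the frame of mat between -0.2 and 0.2 m) and (z of tin_c in the frame of mat below 0.008 m and angle between tin_c's own z axis and vertical below 0.08 rad and linear speed of tin_c below 0.02 m/s and contact force between tin_c and mat between 0.5 and 5.3 N and x of tin_c in the frame of mat between -0.075 and 0.075 m and y of tin_c in the frame of mat between -0.2 and 0.2 m)) or (horizontal distance between tin_b and plinth below 0.03 m and z of tin_b in the frame of plinth between 0.064 and 0.224 m and angle between tin_b's own z axis and vertical below 0.2 rad and linear speed of tin_b below 0.03 m/s and contact force between tin_b and the fingers above 1 N and (z of tin_a in the frame of mat below 0.008 m and angle between tin_a's own z axis and vertical below 0.08 rad and linear speed of tin_a below 0.02 m/s and contact force between tin_a and mat between 0.5 and 5.3 N and x of tin_a in the frame of mat between -0.075 and 0.075 m and y of tin_a in the frame of mat between -0.2 and 0.2 m) and (z of tin_c in the frame of mat below 0.008 m and angle between tin_c's own z axis and vertical below 0.08 rad and linear speed of tin_c below 0.02 m/s and contact force between tin_c and mat between 0.5 and 5.3 N and x of tin_c in the frame of mat between -0.075 and 0.075 m and y of tin_c in the frame of mat between -0.2 and 0.2 m)) or (horizontal distance between tin_c and plinth below 0.03 m and z of tin_c in the frame of plinth between 0.064 and 0.224 m and angle between tin_c's own z axis and vertical below 0.2 rad and linear speed of tin_c below 0.03 m/s and contact force between tin_c and the fingers above 1 N and (z of tin_a in the frame of mat below 0.008 m and angle between tin_a's own z axis and vertical below 0.08 rad and linear speed of tin_a below 0.02 m/s and contact force between tin_a and mat between 0.5 and 5.3 N and x of tin_a in the frame of mat between -0.075 and 0.075 m and y of tin_a in the frame of mat between -0.2 and 0.2 m) and (z of tin_b in the frame of mat below 0.008 m and angle between tin_b's own z axis and vertical below 0.08 rad and linear speed of tin_b below 0.02 m/s and contact force between tin_b and mat between 0.5 and 5.3 N and x of tin_b in the frame of mat between -0.075 and 0.075 m and y of tin_b in the frame of mat between -0.2 and 0.2 m)))); the arm keeps its last pose, push and grip.
It fails at once if the fox, the toy engine or the glass dome moved more than 15 mm (distance of any of fox, train, dome from where it was at the start of the episode above 0.015 m).
It fails at once if a tin dropped (falling free at more than 0.6 m/s) ((linear speed of tin_a above 0.6 m/s and contact force between tin_a and the fingers below 0.01 N) or (linear speed of tin_b above 0.6 m/s and contact force between tin_b and the fingers below 0.01 N) or (linear speed of tin_c above 0.6 m/s and contact force between tin_c and the fingers below 0.01 N)).
It fails at once if the robot presses on the vise or the globe base with more than 10 N (contact force between any of the arm, the fingers and vise above 10 N).
It also fails if it takes over 72 s, if anything falls off the work surface, if the arm or the gripper's body presses on something with over 40 N, if the wrist force passes 120 N, or if a joint passes its speed limit or range.

## Robot

A 6-joint arm with a two-finger parallel gripper is mounted at the origin on the work surface. World frame = base frame: x ahead of the robot, y to its left, z up, the work surface at z = 0. Lengths are in m, angles in rad, forces in N, time in s.
With the tool pointing down it reaches from about 0.275 to 0.75 m from the base axis. Payload 10.2 kg.
Tool frame: the origin (TCP) lies at the very end of the fingers, on their centre line; the grasp point (between the pads) lies 19 mm behind it; z points along the fingers, y is the line along which they close (so a half turn about z gives the same grasp; the last joint's range is limited). The gripper opens to 85 mm and grips with 20 to 120 N. Pads are 22 mm wide; open, the fingers measure 114 mm over their backs; the gripper's body (76 mm by 85 mm) begins 54 mm behind the grasp point. The pads swing forward as they close: fully open they stand 13 mm farther back than shut.
Start: joints at [0.888, 0.313, 1.498, -0, 1.331, -0.223], TCP at [0.233, 0.47, 0.231] pointing down, gripper open.
Joint ranges: [-2.94, 2.94], [-0.97, 2.17], [0.19, 2.56], [-1.23, 4.37], [0.02, 3.11], [-2.88, 2.88]. Speed limits (rad/s): [2.39, 2.39, 3.01, 3.14, 3.14, 3.14].

## Interface

Orientations are given as a rotation vector (axis times angle).
In Python, from cell import ctrl gives the robot as it stands. The module is installed in compiled form; this text tells all that it offers.
- The arm moves only by the shell command python3 -m creep 'ROWS' [OPENING] [FORCE]. ROWS is JSON, a list that holds one entry, the list of rows, each a list of 6 numbers: the shift along the world's x, y, z in cm, then the turn, a rotation vector about the world's x, y, z in degrees. In form: [[[dx, dy, dz, wx, wy, wz], ...]]. A call has 1 to 20 rows; each row is the pose to reach, as a shift and turn from the pose commanded when the call began; what a row does not reach only later rows make up. A row lasts 1/10 s, in which the tool goes at most 50 mm and 8.59 degrees, less where a joint would pass 70% of its speed; a pose out of reach is approached as far as the arm can. A call with a gripper value outside its range is refused whole. OPENING is the opening, from 0 (shut) to 1 (fully open), set as the call begins (- or left out, the last holds). The fingers move at their own pace and stop on an object; FORCE is the grip in N (left out, the last holds). Time passes only in rows, so rows that repeat a pose let the fingers close. It gives the time, the measured TCP pose, the force, the opening and the grip force at its end, in the units of the state.
- ctrl.observe(): the state, without advancing time (a new reading comes with each control period).
- ctrl.snapshot(name): name is "scene" or "top"; returns the picture (400x640x3 uint8, red, green, blue); there is no depth.
- ctrl.camera_params(name): a dict with "K" (3x3 intrinsics, pixels), "rvec" (rotation vector, rad) and "tvec" (3), from world to camera coordinates, as OpenCV has them. Camera axes: x right, y down, z forward; pixel columns grow to the right and rows downward; lengths in m; the calibration is good to about 2 mm. A picture is of the moment at which its call begins. camera_params takes no time and is no camera call.
- ctrl.close_job(): hands the job in; it is judged then, once.
The state is a dict: "time": time; "qpos": joint angles; "joint_velocities": joint speeds; "joint_torque": joint torques, N m; "position": TCP position; "tcp_rot": TCP orientation; "ft_force": force on the tool from outside, world axes, zero at the start; "ft_torque": the same for the moment, N m; "width": finger opening in m; "grip_force": force on a finger pad.
Only numpy, scipy, OpenCV 4.12 (cv2) and the standard library are available. Lean on these libraries where they do the work, as an engineer would, in place of code of your own. Each camera call takes 0.05 s, during which the arm holds its last target. There are 200 camera calls.

## Working session

There is one attempt and no reset: what is moved stays moved. The work goes in short steps, Python scripts to look and compute and a shell command to move; the robot and the scene stay as the last step left them, time stands still between calls to the robot, and variables do not carry over. Pictures are saved under pics/ and viewed, at most 10 in all, crops included, and the job is handed in when it is done.

```bash
mkdir -p pics; cat > h.py <<'E'
import numpy as np,cv2
from cell import ctrl
def ray(cam,uv,z):
    p=ctrl.camera_params(cam);K=np.array(p["K"]);R,_=cv2.Rodrigues(np.array(p["rvec"]));t=np.array(p["tvec"]).ravel()
    d=R.T@np.linalg.solve(K,[uv[0],uv[1],1.]);c=-R.T@t
    return (c+d*(z-c[2])/d[2])
def snap(cam,name,crop=None,s=1):
    im=ctrl.snapshot(cam)
    if crop: x0,y0,x1,y1=crop; im=im[y0:y1,x0:x1]
    im=cv2.resize(im,None,fx=s,fy=s,interpolation=cv2.INTER_CUBIC)
    cv2.imwrite("pics/"+name,cv2.cvtColor(im,cv2.COLOR_RGB2BGR))
def proj(cam,P):
    p=ctrl.camera_params(cam);return cv2.projectPoints(np.array(P,float).reshape(-1,3),np.array(p["rvec"]),np.array(p["tvec"]),np.array(p["K"]),None)[0][:,0]
E
python3 - <<'E'
from h import *
snap("top","t0.png",s=1.25);snap("scene","s0.png",s=1.25)
s=ctrl.observe();print({k:np.round(v,3) for k,v in s.items()})
for c in("top","scene"):
  p=ctrl.camera_params(c);R,_=cv2.Rodrigues(np.array(p["rvec"]));print(-R.T@np.array(p["tvec"]).ravel(),p["K"][0])
E
```

```text
{'time': np.float64(0.1), 'qpos': array([ 0.888,  0.313,  1.498, -0.   ,  1.331, -0.223]), 'joint_velocities': array([-0.002,  0.   , -0.003,  0.001, -0.001,  0.001]), 'joint_torque': array([ 2.0000e-03, -4.1290e+01, -2.6014e+01, -0.0000e+00,  3.0000e-03,
        0.0000e+00]), 'position': array([0.233, 0.47 , 0.231]), 'tcp_rot': array([-7.160e-01, -3.058e+00,  2.000e-03]), 'ft_force': array([-0.006, -0.003,  0.023]), 'ft_torque': array([ 0.039, -0.03 ,  0.057]), 'grip_force': np.float64(0.0), 'width': np.float64(0.086)}
[0.41159474 0.07337479 1.59457204] [467.81277709   0.         315.09939238]
[1.47203651 0.66616619 1.29034913] [499.6387835    0.         323.97619519]
```

View pics/t0.png

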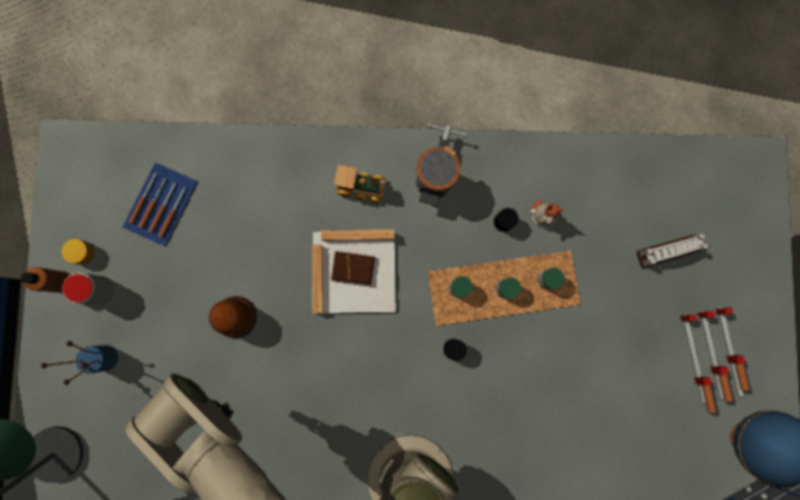

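View pics/s0.png

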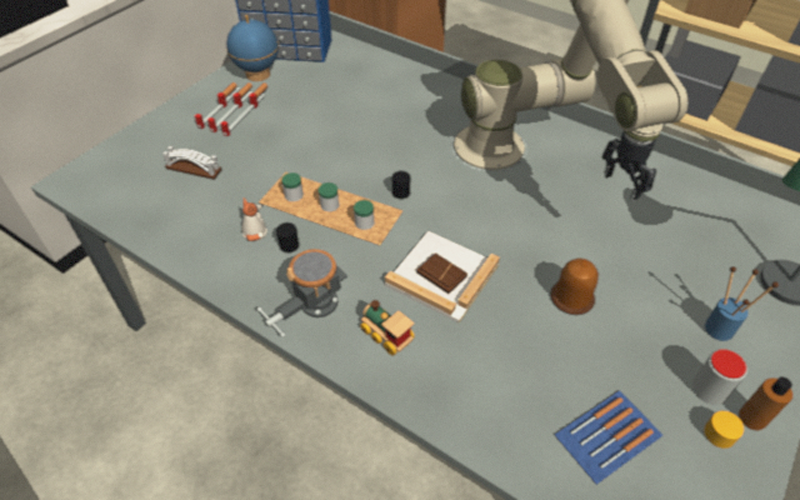

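```bash
python3 - <<'E'
from h import *
snap("top","t1.png",(240,175,330,260),7)
snap("top","t2.png",(335,190,475,270),5.5)
E
```

```text
(no output)
```

View pics/t1.png

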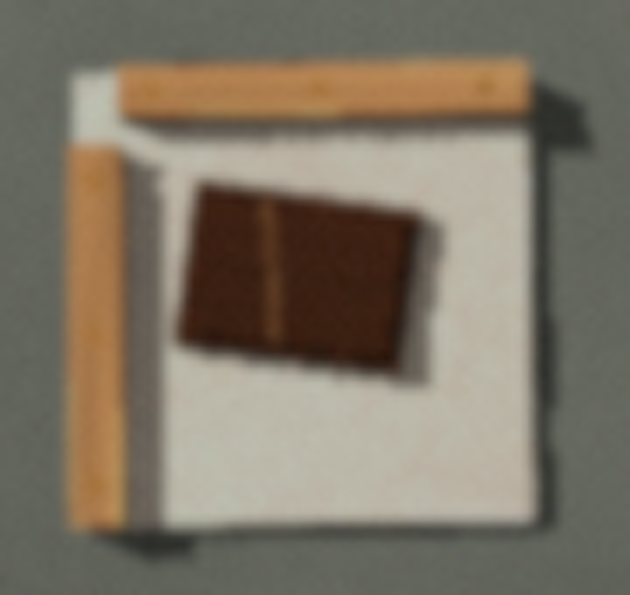

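View pics/t2.png

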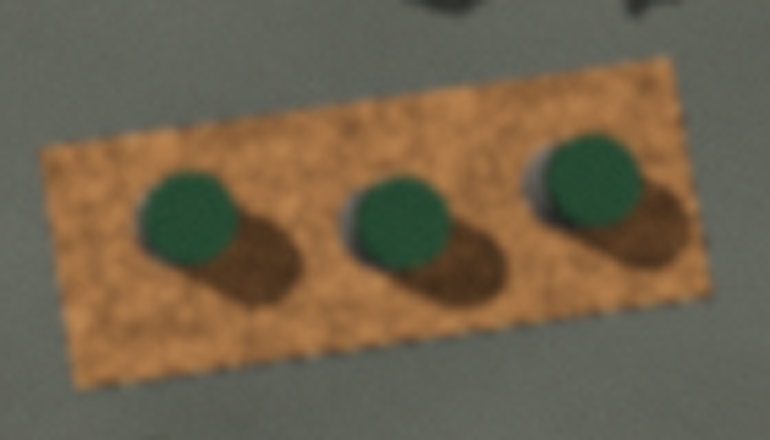

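```bash
python3 - <<'E'
from h import *
f=lambda pts,o,s,z:np.array([ray("top",((x+.5)/s-.5+o[0],(y+.5)/s-.5+o[1]),z) for x,y in pts])[:,:2]
o=(240,175)
print("xf",f([(130,118),(525,112)],o,7,.039)); print("yf",f([(122,150),(122,520)],o,7,.039))
print("board R/B",f([(532,522),(532,115)],o,7,.015))
P=f([(203,183),(420,215),(398,370),(180,343)],o,7,.033)
print("pl",P,P.mean(0)); d=P[0]-P[1];e=P[3]-P[2];print(np.arctan2(-d[0],d[1]),np.arctan2(-e[0],e[1]), [np.linalg.norm(P[i]-P[i-1]) for i in range(4)])
print("tins",f([(190,218),(403,223),(593,180)],(335,190),5.5,.068))
print("mat",f([(42,148),(672,58),(712,295),(78,388)],(335,190),5.5,.004))
g=lambda pts,z:np.array([ray("top",(x/1.25,y/1.25),z) for x,y in pts])[:,:2]
print("black,fox,train,vise,black2,dome",g([(507,219),(545,210),(360,183),(438,168),(455,350),(233,317)],.06))
E
```

```text
xf [[0.62625881 0.24576699]
 [0.63347426 0.0568201 ]]
yf [[0.61074058 0.24906881]
 [0.43458424 0.24314184]]
board R/B [[0.43811117 0.04905211]
 [0.63550127 0.05312623]]
pl [[0.59644025 0.2104406 ]
 [0.58333184 0.10606253]
 [0.50871093 0.11475348]
 [0.51935067 0.21900789]] [0.55195842 0.16256612]
-0.12493182214653674 -0.10170343385562902 [np.float64(0.07756418123759469), np.float64(0.10519796191893963), np.float64(0.07512531589160952), np.float64(0.10479592664141932)]
tins [[ 0.50579594 -0.12400967]
 [ 0.50556204 -0.25105946]
 [ 0.53371216 -0.36482687]]
mat [[ 0.55125666 -0.03985601]
 [ 0.61643171 -0.43339439]
 [ 0.46899732 -0.45667886]
 [ 0.40360657 -0.06419481]]
black,fox,train,vise,black2,dome [[ 0.68910282 -0.24518328]
 [ 0.7158527  -0.34702027]
 [ 0.77741068  0.1489299 ]
 [ 0.82355224 -0.0592614 ]
 [ 0.34072846 -0.10975679]
 [ 0.41410157  0.46949161]]
```

```bash
python3 -m creep '[[[1,-2,0,0,0,2],[4,-6,0,0,0,7],[8,-11,0,0,0,13],[12,-16,0,0,0,19],[16,-21,0,0,0,25],[20,-26,0,0,0,28.2],[23,-29.5,-3,0,0,28.2],[24,-30.5,-7,0,0,28.2],[24,-30.5,-11.5,0,0,28.2],[24,-30.5,-15.5,0,0,28.2],[24,-30.5,-18,0,0,28.2],[24,-30.5,-18,0,0,28.2],[24,-30.5,-18,0,0,28.2]]]' 0.6 40
python3 - <<'E'
from h import *
snap("scene","s1.png",(290,170,410,265),6)
print(np.round(ctrl.observe()["tcp_rot"],3))
E
```

```text
time: 1.5
position: [0.4733, 0.1656, 0.0522]
tcp_rot: [-0.051, 3.141, 0.0]
ft_force: [-0.1, 0.4, 0.0]
width: 0.0516
grip_force: 0.0
[-0.051  3.138  0.   ]
```

View pics/s1.png

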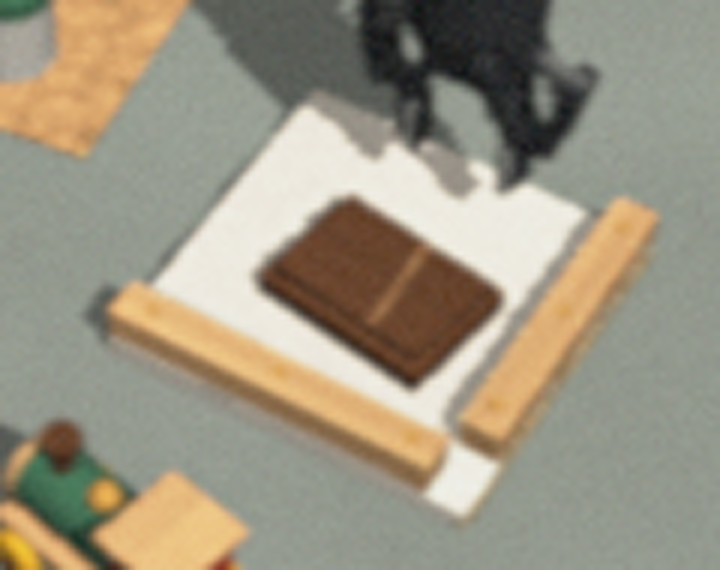

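This crop shows the fingers at (410,140) and (515,185), behind the plinth's −x face, with open gaps to both fences. Next I go down and push toward +x.

```bash
python3 -m creep '[[[0,0,-1.8,0,0,0],[0,0,-3.3,0,0,0],[1,0,-3.3,0,0,0],[2,0.1,-3.3,0,0,0],[2.6,0.1,-3.3,0,0,0],[3.2,0.1,-3.3,0,0,0],[3.8,0.1,-3.3,0,0,0],[4.4,0.1,-3.3,0,0,0],[5,0.2,-3.3,0,0,0],[5.5,0.2,-3.3,0,0,0],[5.8,0.2,-3.3,0,0,0],[5.8,0.2,-3.3,0,0,0]]]'
```

```text
time: 2.75
position: [0.5315, 0.1675, 0.0182]
tcp_rot: [-0.051, 3.141, 0.0]
ft_force: [-0.5, -0.9, 0.8]
width: 0.051
grip_force: 0.0
```

```bash
python3 -m creep '[[[0.3,0,0,0,0,0],[0.6,0,0,0,0,0],[0.8,0,0,0,0,0],[0.8,0,0,0,0,0]]]'
python3 -c "
from h import *
snap('top','t3.png',(240,175,330,260),7)"
```

```text
time: 3.15
position: [0.5379, 0.1674, 0.0181]
tcp_rot: [0.051, -3.138, 0.001]
ft_force: [-6.6, -1.0, 4.0]
width: 0.0515
grip_force: 3.5
```

View pics/t3.png

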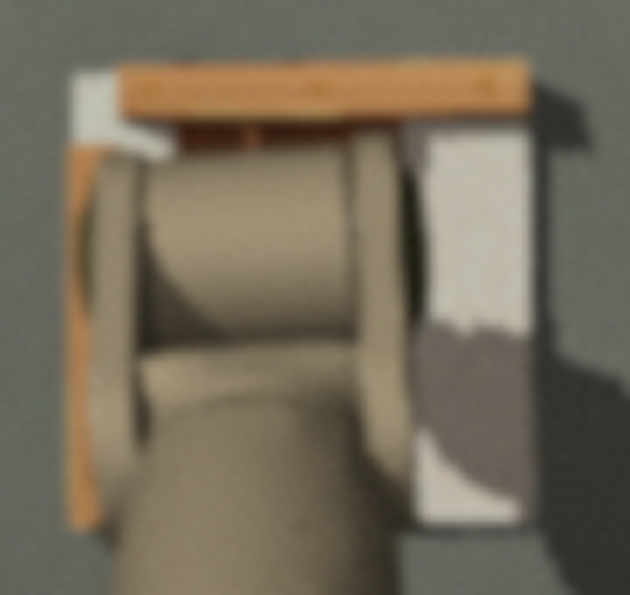

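The plinth (columns 180–405) now sits right under the +x fence at row 120. I press a little harder to check that it is seated.

```bash
python3 -m creep '[[[0.2,0,0,0,0,0],[0.3,0,0,0,0,0],[0.3,0,0,0,0,0]]]'
```

```text
time: 3.5
position: [0.538, 0.1674, 0.018]
tcp_rot: [0.052, -3.13, 0.002]
ft_force: [-21.1, -3.1, 15.8]
width: 0.0508
grip_force: 11.0
```

```bash
python3 -m creep '[[[-1,0,0,0,0,0],[-2,0,1,0,0,-4],[-2,-1,5,0,0,-12],[-1,-3,8,0,0,-20],[1,-5,8,0,0,-28],[3,-7,8,0,0,-36],[4.6,-9,8,0,0,-44],[4.6,-9.2,8,0,0,-52],[4.6,-9.2,8,0,0,-60],[4.6,-9.2,8,0,0,-68],[4.6,-9.2,8,0,0,-76],[4.6,-9.2,7,0,0,-84],[4.6,-9.2,5,0,0,-90],[4.6,-9.2,3,0,0,-90],[4.6,-9.2,1,0,0,-90],[4.6,-9.2,0.1,0,0,-90],[4.6,-9.2,0.1,0,0,-90]]]' 0.3
```

```text
time: 5.2
position: [0.5876, 0.0754, 0.0184]
tcp_rot: [-2.184, -2.256, 0.002]
ft_force: [0.2, -1.2, 0.6]
width: 0.0253
grip_force: 0.0
```

```bash
python3 -m creep '[[[0,1,0,0,0,0],[0,2,0,0,0,0],[0,2.5,0,0,0,0],[0,3,0,0,0,0],[0,3.5,0,0,0,0],[0,4,0,0,0,0],[0,4.4,0,0,0,0],[0,4.8,0,0,0,0],[0,5.1,0,0,0,0],[0,5.1,0,0,0,0]]]'
```

```text
time: 6.2
position: [0.5879, 0.127, 0.0192]
tcp_rot: [-2.185, -2.257, -0.001]
ft_force: [0.2, -1.1, 0.4]
width: 0.0255
grip_force: 0.0
```

```bash
python3 -m creep '[[[0,0.3,0,0,0,0],[0,0.5,0,0,0,0],[0,0.5,0,0,0,0]]]'
```

```text
time: 6.5
position: [0.588, 0.128, 0.0192]
tcp_rot: [2.182, 2.255, -0.008]
ft_force: [-2.4, -21.4, 2.4]
width: 0.0258
grip_force: 10.5
```

```bash
python3 -m creep '[[[0,-1,0,0,0,0],[0,-2,1,0,0,4],[0,-2,4,0,0,12],[-2,-1,7,0,0,20],[-4,1,7,0,0,28],[-6,3,7,0,0,36],[-7.5,5,7,0,0,44],[-7.5,5.7,7,0,0,52],[-7.5,5.7,7,0,0,60],[-7.5,5.7,7,0,0,68],[-7.5,5.7,6,0,0,76],[-7.5,5.7,4,0,0,84],[-7.5,5.7,2,0,0,90],[-7.5,5.7,0,0,0,90],[-7,5.7,0,0,0,90],[-6.3,5.7,0,0,0,90],[-5.6,5.7,0,0,0,90],[-5.2,5.7,0,0,0,90],[-4.9,5.7,0,0,0,90],[-4.9,5.7,0,0,0,90]]]' 0.5
```

```text
time: 8.5
position: [0.5373, 0.1886, 0.0196]
tcp_rot: [0.052, -3.136, 0.001]
ft_force: [-10.9, -1.3, 7.0]
width: 0.043
grip_force: 5.6
```

```bash
python3 -m creep '[[[-1,0,0,0,0,0],[-2,0,0,0,0,0],[-2.5,0,3,0,0,-8],[-3,-2,7,0,0,-16],[-3,-6,10.5,0,0,-24],[-3,-10,10.5,0,0,-32],[-3.2,-14,10.5,0,0,-40],[-3.2,-18,10.5,0,0,-48],[-3.2,-22,10.5,0,0,-56],[-3.2,-26,10.5,0,0,-64],[-3.2,-29,10.5,0,0,-72],[-3.2,-31,10.5,0,0,-80],[-3.2,-31.3,10.5,0,0,-82.5],[-3.2,-31.3,10.5,0,0,-82.5],[-3.2,-31.3,10.5,0,0,-82.5]]]' 1 50
python3 - <<'E'
from h import *
a=ctrl.snapshot("top")[175:260,240:330];b=ctrl.snapshot("scene")[115:240,200:330]
a=cv2.resize(a,None,fx=4.4,fy=4.4,interpolation=2);b=cv2.resize(b,(390,374),interpolation=2)
cv2.imwrite("pics/c4.png",np.hstack([a,b])[:,:,::-1]); print(a.shape)
E
```

```text
time: 10.0
position: [0.5071, -0.1244, 0.1247]
tcp_rot: [2.031, 2.396, 0.0]
ft_force: [0.5, 0.4, 0.3]
width: 0.0854
grip_force: 0.0
(374, 396, 3)
```

View pics/c4.png

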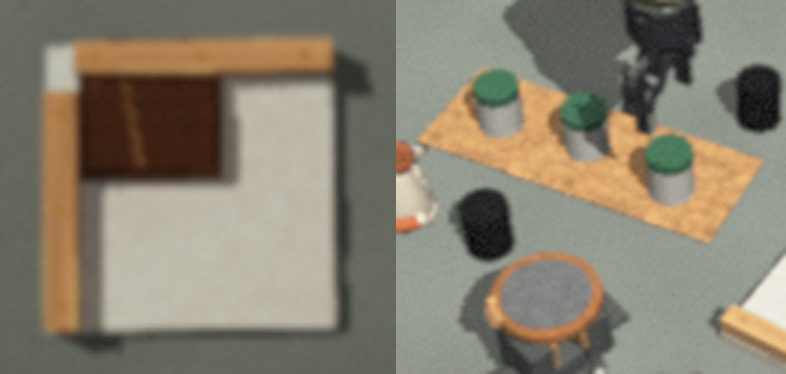

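The left half shows the plinth flush in the corner at (80,75). The right half shows the fingers over the near tin, whose lid is at (668,154).

```bash
python3 - <<'E'
from h import *
for x,y in [(668,154),(583,112),(495,88)]: print(ray("scene",((x-395.5)/3+199.5,(y+.5)*125/374+114.5),.068)[:2])
E
```

```text
[ 0.51323049 -0.12006149]
[ 0.51387596 -0.24559354]
[ 0.54130839 -0.35936363]
```

```bash
python3 -m creep '[[[0.1,0.2,-3,0,0,0],[0.1,0.2,-6,0,0,0],[0.1,0.2,-8.5,0,0,0],[0.1,0.2,-10.2,0,0,0],[0.1,0.2,-10.2,0,0,0]]]' 1
python3 -m creep '[[[0,0,0,0,0,0],[0,0,0,0,0,0],[0,0,0,0,0,0],[0,0,0,0,0,0],[0,0,0,0,0,0],[0,0,0,0,0,0],[0,0,0,0,0,0]]]' 0 50
```

```text
time: 10.6
position: [0.5069, -0.1215, 0.0205]
tcp_rot: [-2.029, -2.394, 0.002]
ft_force: [-0.4, -0.1, -0.5]
width: 0.0852
grip_force: 0.0
time: 11.3
position: [0.5085, -0.1227, 0.0238]
tcp_rot: [2.031, 2.394, 0.001]
ft_force: [-1.8, 0.3, 6.2]
width: 0.0544
grip_force: 53.3
```

```bash
python3 -m creep '[[[0,0,0.5,0,0,0],[0,0,1.5,0,0,0],[0,0,2.5,0,0,0],[0,0,3,0,0,0],[0,0,3,0,0,0],[0,0,3,0,0,0],[0,0,3,0,0,0],[0,0,3,0,0,0]]]'; python3 -c "
from h import *
s=ctrl.observe();print(s['ft_force'],s['ft_torque'],s['joint_torque'])"
```

```text
time: 12.1
position: [0.5078, -0.1225, 0.052]
tcp_rot: [-2.033, -2.395, 0.0]
ft_force: [-0.1, -0.1, -2.5]
width: 0.0546
grip_force: 53.8
[-0.13621663 -0.08779627 -2.53358149] [ 0.01527098  0.0256166  -0.01906355] [ 6.92549904e-03 -4.64891911e+01 -2.09889078e+01 -3.50735041e-03
 -4.21743534e-04 -7.50859795e-05]
```

```bash
python3 -m creep '[[[0,0,-1,0,0,0],[0,0,-2,0,0,0],[0,0,-2.5,0,0,0],[0,0,-2.8,0,0,0],[0,0,-3,0,0,0],[0,0,-3,0,0,0],[0,0,-3,0,0,0]]]'
```

```text
time: 12.8
position: [0.5075, -0.1223, 0.0238]
tcp_rot: [-2.032, -2.395, 0.001]
ft_force: [-11.6, 3.6, 19.8]
width: 0.0545
grip_force: 55.2
```

```bash
python3 -m creep '[[[0,0,0,0,0,0],[0,0,0,0,0,0],[0,0,0,0,0,0],[0,0,0,0,0,0],[0,0,0,0,0,0]]]' 1
python3 -m creep '[[[0,0,3,0,0,0],[0,0,7,0,0,0],[0,0,10,0,0,0],[0,-4,10,0,0,0],[0,-8,10,0,0,0],[0.1,-12,10,0,0,0],[0.1,-12.6,10,0,0,0],[0.1,-12.6,10,0,0,0],[0.1,-12.6,6,0,0,0],[0.1,-12.6,3,0,0,0],[0.1,-12.6,0.4,0,0,0],[0.1,-12.6,0.4,0,0,0]]]'
```

```text
time: 13.3
position: [0.508, -0.1226, 0.0222]
tcp_rot: [-2.033, -2.395, 0.0]
ft_force: [0.3, 0.6, 0.4]
width: 0.0853
grip_force: 0.0
time: 14.5
position: [0.5075, -0.2459, 0.0234]
tcp_rot: [-2.027, -2.391, 0.0]
ft_force: [0.3, -0.4, 0.2]
width: 0.0855
grip_force: 0.0
```

```bash
python3 -m creep '[[[0,0,0,0,0,0],[0,0,0,0,0,0],[0,0,0,0,0,0],[0,0,0,0,0,0],[0,0,0,0,0,0],[0,0,0,0,0,0],[0,0,0,0,0,0]]]' 0 50
python3 -m creep '[[[0,0,0.5,0,0,0],[0,0,1.5,0,0,0],[0,0,2.5,0,0,0],[0,0,3,0,0,0],[0,0,3,0,0,0],[0,0,3,0,0,0],[0,0,3,0,0,0],[0,0,3,0,0,0]]]'
```

```text
time: 15.2
position: [0.5093, -0.2488, 0.0283]
tcp_rot: [2.031, 2.394, -0.0]
ft_force: [-5.2, 0.6, 6.5]
width: 0.0546
grip_force: 52.3
time: 16.0
position: [0.5088, -0.2484, 0.0559]
tcp_rot: [-2.032, -2.395, 0.0]
ft_force: [-0.0, -1.0, -6.8]
width: 0.0543
grip_force: 54.4
```

B weighs about 0.69 kg and A about 0.26 kg. You asked for all three to be compared, so I set B down and heft C as well.

```bash
python3 -m creep '[[[0,0,-1,0,0,0],[0,0,-2,0,0,0],[0,0,-2.5,0,0,0],[0,0,-2.8,0,0,0],[0,0,-2.9,0,0,0],[0,0,-2.9,0,0,0]]]'
python3 -m creep '[[[0,0,0,0,0,0],[0,0,0,0,0,0],[0,0,0,0,0,0],[0,0,0,0,0,0],[0,0,0,0,0,0]]]' 1
python3 -m creep '[[[0,0,3,0,0,0],[0,0,7,0,0,0],[0,0,10,0,0,0],[1,-4,10,0,0,0],[2,-8,10,0,0,0],[2.8,-11,10,0,0,0],[2.8,-11.4,10,0,0,0],[2.8,-11.4,10,0,0,0],[2.8,-11.4,6,0,0,0],[2.8,-11.4,3,0,0,0],[2.8,-11.4,0,0,0,0],[2.8,-11.4,0,0,0,0]]]'
```

```text
time: 16.6
position: [0.5087, -0.2483, 0.0284]
tcp_rot: [-2.032, -2.395, 0.0]
ft_force: [-6.7, 3.9, 8.0]
width: 0.0544
grip_force: 55.7
time: 17.1
position: [0.5091, -0.2486, 0.0273]
tcp_rot: [2.033, 2.395, 0.0]
ft_force: [0.1, -0.4, 0.7]
width: 0.0855
grip_force: 0.0
time: 18.3
position: [0.5353, -0.3597, 0.0236]
tcp_rot: [-2.027, -2.39, -0.001]
ft_force: [-0.3, 0.7, 0.6]
width: 0.0856
grip_force: 0.0
```

```bash
python3 -m creep '[[[0,0,0,0,0,0],[0,0,0,0,0,0],[0,0,0,0,0,0],[0,0,0,0,0,0],[0,0,0,0,0,0],[0,0,0,0,0,0],[0,0,0,0,0,0]]]' 0 50
python3 -m creep '[[[0,0,0.5,0,0,0],[0,0,1.5,0,0,0],[0,0,2.5,0,0,0],[0,0,3,0,0,0],[0,0,3,0,0,0],[0,0,3,0,0,0],[0,0,3,0,0,0],[0,0,3,0,0,0]]]'
```

```text
time: 19.0
position: [0.538, -0.3631, 0.03]
tcp_rot: [2.03, 2.392, -0.0]
ft_force: [-0.8, 1.2, 7.8]
width: 0.0556
grip_force: 53.4
time: 19.8
position: [0.5368, -0.3624, 0.0568]
tcp_rot: [-2.032, -2.395, -0.0]
ft_force: [0.7, 0.5, -1.2]
width: 0.0554
grip_force: 53.2
```

```bash
python3 -m creep '[[[0,0,-1,0,0,0],[0,0,-2,0,0,0],[0,0,-2.5,0,0,0],[0,0,-2.8,0,0,0],[0,0,-2.9,0,0,0],[0,0,-2.9,0,0,0]]]'
python3 -m creep '[[[0,0,0,0,0,0],[0,0,0,0,0,0],[0,0,0,0,0,0],[0,0,0,0,0,0],[0,0,0,0,0,0]]]' 1
python3 -m creep '[[[0,0,3,0,0,0],[0,0,7,0,0,0],[0,0,10,0,0,0],[-1,4,10,0,0,0],[-2,8,10,0,0,0],[-2.8,11,10,0,0,0],[-2.8,11.4,10,0,0,0],[-2.8,11.4,10,0,0,0]]]'
python3 - <<'E'
from h import *
a=ctrl.snapshot("top")[150:290,320:490];b=ctrl.snapshot("scene")[115:240,200:330]
a=cv2.resize(a,(400,329),interpolation=2);b=cv2.resize(b,(390,329),interpolation=2)
cv2.imwrite("pics/c5.png",np.hstack([a,b])[:,:,::-1])
E
```

```text
time: 20.4
position: [0.5369, -0.3624, 0.03]
tcp_rot: [-2.032, -2.395, 0.0]
ft_force: [-6.8, 5.0, 16.1]
width: 0.0552
grip_force: 54.6
time: 20.9
position: [0.537, -0.3625, 0.0281]
tcp_rot: [-2.033, -2.395, 0.0]
ft_force: [-0.3, 1.1, -0.3]
width: 0.0858
grip_force: 0.0
time: 21.7
position: [0.5093, -0.2482, 0.1287]
tcp_rot: [2.031, 2.396, -0.0]
ft_force: [-0.2, 0.1, 0.1]
width: 0.0855
grip_force: 0.0
```

View pics/c5.png

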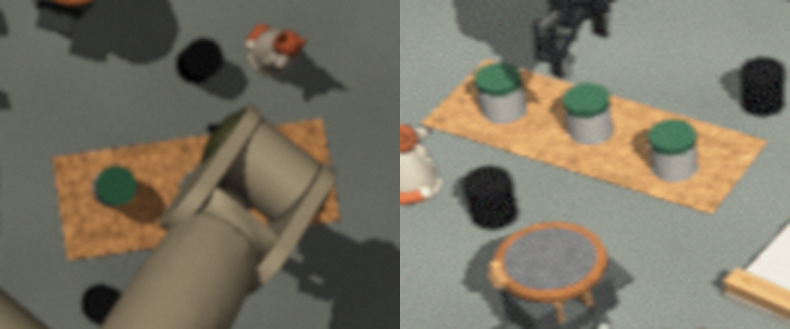

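All three tins stand upright on the mat: lids at (498,78), (587,98) and (672,135) in the scene half. I take the heaviest, the middle one, over to the plinth.

```bash
python3 -m creep '[[[0,0,-3,0,0,0],[0,0,-6,0,0,0],[0,0,-8.5,0,0,0],[0,0,-10,0,0,0],[0,0,-10,0,0,0]]]' 1
python3 -m creep '[[[0,0,0,0,0,0],[0,0,0,0,0,0],[0,0,0,0,0,0],[0,0,0,0,0,0],[0,0,0,0,0,0],[0,0,0,0,0,0],[0,0,0,0,0,0]]]' 0 60
python3 -m creep '[[[0,0,0.5,0,0,0],[0,0,1.5,0,0,0],[0,0,3,0,0,0],[0,0,5,0,0,0],[0,0,7.5,0,0,0],[0,0,10,0,0,0],[0,0,12,0,0,0],[0,0,12.7,0,0,0],[0,0,12.7,0,0,0],[0,0,12.7,0,0,0]]]'
```

```text
time: 22.3
position: [0.5081, -0.2489, 0.026]
tcp_rot: [-2.032, -2.391, 0.0]
ft_force: [0.1, -0.4, -0.2]
width: 0.0853
grip_force: 0.0
time: 23.0
position: [0.5094, -0.2493, 0.0296]
tcp_rot: [2.031, 2.393, -0.001]
ft_force: [-2.9, -1.4, 5.4]
width: 0.0543
grip_force: 63.7
time: 24.0
position: [0.5085, -0.2481, 0.1541]
tcp_rot: [-2.031, -2.394, 0.0]
ft_force: [-0.5, -0.0, -6.5]
width: 0.0542
grip_force: 64.9
```

```bash
python3 -m creep '[[[0.2,1,0,0,0,0],[0.6,3,0,0,0,0],[1.1,6,0,0,0,0],[1.6,9,0,0,0,0],[2.2,12,0,0,0,0],[2.7,15,0,0,0,0],[3.2,18,0,0,0,0],[3.8,21,0,0,0,0],[4.3,24,0,0,0,0],[4.9,27,0,0,0,0],[5.4,30,0,0,0,0],[5.9,33,0,0,0,0],[6.5,36,0,0,0,0],[7,39,0,0,0,0],[7.5,41.5,0,0,0,0],[7.8,43.3,0,0,0,0],[7.9,44.1,0,0,0,0],[7.9,44.1,0,0,0,0],[7.9,44.1,0,0,0,0],[7.9,44.1,0,0,0,0]]]'
python3 - <<'E'
from h import *
a=ctrl.snapshot("top")[150:290,240:480];b=ctrl.snapshot("scene")[115:280,200:420]
a=cv2.resize(a,(480,280),interpolation=2);b=cv2.resize(b,(480,360),interpolation=2)
cv2.imwrite("pics/c6.png",np.vstack([b,a[:240]])[:,:,::-1]);s=ctrl.observe();print(s["ft_force"],s["position"])
E
```

```text
time: 26.0
position: [0.588, 0.1914, 0.1553]
tcp_rot: [2.034, 2.394, -0.001]
ft_force: [-0.3, 0.2, -7.6]
width: 0.0542
grip_force: 64.8
[ 0.21334902 -0.15332074 -7.12986411] [0.58806029 0.19161994 0.15540025]
```

View pics/c6.png

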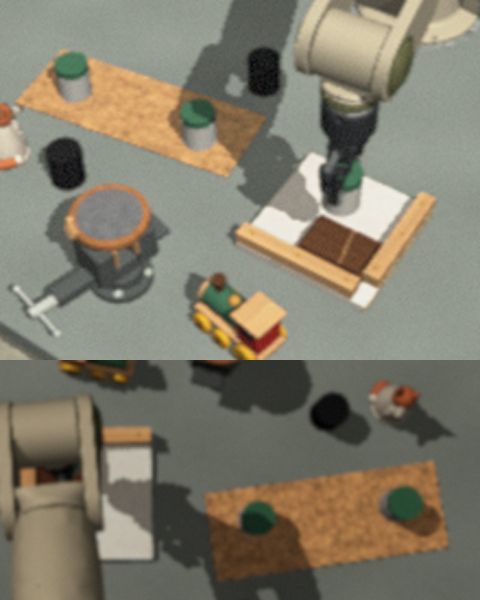

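The heavy tin (342,190) hangs upright over the plinth, which is tight in its corner at (360,275). The two lighter tins stand on the mat at (72,78) and (198,125). I'm handing in the job now.

```bash
python3 -m creep '[[[0,0,0,0,0,0],[0,0,0,0,0,0],[0,0,0,0,0,0],[0,0,0,0,0,0]]]'; python3 -c "
from cell import ctrl
print(ctrl.close_job())"
```

```text
time: 26.5
position: [0.588, 0.1924, 0.1553]
tcp_rot: [-2.033, -2.395, 0.0]
ft_force: [-0.1, -0.3, -7.8]
width: 0.0537
grip_force: 64.9
the job is handed in; nothing more can be done
None
```

The job is handed in at 26.5 s, with no verdict returned: the plinth looks tight in the fence corner, the heaviest tin (the middle one, about 0.7 kg against roughly 0.26 and 0.12 kg) is held upright about 90 mm above its middle, and the two lighter tins stand upright on the mat.

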